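Put the coaster pile into its snug box and push the box through the cubby's swing flap

TASK

Put the coasters away: take the whole pile of three off its rest and lower it into the wooden box on the cubby's runway, clearly tilted so that one end goes in first along an end wall, then lay it down flat without dropping it and let go. Then push the loaded box forward along the runway, through the sprung two-leaf flap, until it is wholly inside the cubby and both flap leaves have closed behind it. Leave the other things on the counter where they are.

Things in the scene. Friction and masses are not known exactly. Their poses are not given: they have to be found in the camera images.
- rest: Cork rest block fixed on the counter, 80 x 40 x 12 mm high, under the pile; narrower than the coasters so that fingers can reach past the pile's underside. Origin: centre of its underside; x along its length. It stands either left or right of the cubby (the round aluminium tin, 90 mm wide and 101 mm high, stands on the other side).
- coaster0: Lowest of three equal, loose wooden coasters, each 110 (x) x 64 (y) x 8 mm thick, about 50 g, lying flush on each other as a pile 24 mm high, on the rest and lengthwise with it. Origin: centre of its underside; x along its length, z up.
- coaster1: Middle coaster, origin: centre of its underside (8 mm above that of coaster0).
- coaster2: Top coaster, origin: centre of its underside (16 mm above that of coaster0).
- pile_end_a (a point): Middle of the lower edge of coaster0's end at its +x (55 mm from its origin).
- pile_end_b (a point): Middle of the lower edge of coaster0's end at its -x.
- box: Loose light-wood open box, about 300 g, outside 127 (x) x 80 (y) x 38 mm high, walls 6 mm, floor 12 mm thick. Origin: centre of its underside; x lengthwise, towards the flap. It stands on the cubby's runway (10 mm above the counter), lengthwise, and slides along it between two guide strips.
- box_floor (a point): Centre of the box's inner floor, 12 mm above its origin. Inside 115 x 68 mm, 26 mm deep: the pile has 5 mm of play lengthwise, 4 mm crosswise. Each long side has a middle finger notch 64 mm wide, through the whole wall and through the floor to 28 mm from the centre line, so fingers holding the pile by its long sides (64 mm apart) can go down with it.
- cubby: Fixed open-topped plywood cubby with its runway. Origin: on the counter under the middle of the closed flap leaves; x points the way in, horizontally. The bay behind the leaves has side walls 108 mm apart, 56 mm high from the counter, and no roof: upright fingers can push the box in and lift straight out. The box must wholly pass the open leaves: its centre beyond x = 110 mm.
- runway (a point): Middle of the runway's upper face, at cubby x = -80 mm, 10 mm above the counter. The runway is a board 124 mm wide from x = -165 mm to the back stop; its two guide strips are 85 mm apart, 6 mm wide and rise 5 mm above it.
- back_stop (a point): Foot of the cubby's back stop, at cubby x = 185 mm: a box pushed against it has its centre at x = 121 mm.
- flap_left (a joint): Angle of the left leaf (at cubby +y) of the two-leaf sprung swing flap (rad): 0 closed, growing as its free edge swings into the cubby, up to 1.5; it does not swing outwards. Aluminium, 47 mm wide, 3 mm thick, from 17 to 55 mm above the counter, upright hinge at cubby x = 0, y = 52 mm; a weak spring (1 N at the edge) shuts it.
- flap_right (a joint): The same for the right leaf, hinged at cubby y = -52 mm. Closed, the leaves lie across x = 0 with a 10 mm gap between their free edges. The box pushes both open to about 1.3 rad; they ride along its sides and swing shut once its near end is 46 mm past x = 0 and nothing holds them.
- tin: Bystander: closed round aluminium tin with a press lid, 90 mm wide, 101 mm high. Origin: centre of its underside.
- cup: Bystander: squat grey stoneware cup, 84 mm wide, 62 mm high. Origin: centre of its underside.
- scoop: Bystander: clear plastic scoop, 180 mm long, 39 mm high. Origin: on its underside, near the back of its tray.
- mug: Bystander: white mug, 80 mm wide, 90 mm high. Origin: centre of its underside.
- bowl: Bystander: white bowl, 140 mm wide, 55 mm high. Origin: centre of its underside.
- spatula: Bystander: wooden-handled spatula lying flat. Origin: on its underside.
There are look-alikes about, which are no part of the job. Leave any purple or yellow look-alike of the coaster2 alone. Leave any red look-alike of the box alone.

How it is judged:
By the outcome, as a careful person would: the job done as asked, in the order asked, and still so for the second after the job is handed in, with the robot touching nothing.
It also fails if it takes over 61 s, if anything falls off the work surface, if the arm or the gripper's body presses on something with over 40 N, if the wrist force passes 120 N, or if a joint passes its speed limit or range.

ROBOT

A 7-joint arm with a two-finger parallel gripper is mounted at the origin on the work surface. World frame = base frame: x ahead of the robot, y to its left, z up, the work surface at z = 0. Lengths are in m, angles in rad, forces in N, time in s.
With the tool pointing down it reaches from about 0.4 to 0.9 m from the base axis. Payload 5.5 kg.
Tool frame: the origin (TCP) lies at the very end of the fingers, on their centre line; the grasp point (between the pads) lies 19 mm behind it; x points along the fingers, y is the direction in which the jaws open and shut, and the axes are right-handed (so a half turn about x gives the same grasp; the last joint's range is limited). The gripper opens to 85 mm and grips with 20 to 120 N. Pads are 22 mm wide; open, the fingers measure 114 mm over their backs; the gripper's body (76 mm by 85 mm) begins 54 mm behind the grasp point. The pads swing forward as they close: fully open they stand 13 mm farther back than shut.
Start: joints at [-1.04, 0.501, -0.427, 1.55, 0.221, 1.138, -0.21], TCP at [0.172, 0.627, 0.231] pointing down, gripper open.
Joint ranges: [-2.88, 2.88], [-0.31, 2.03], [-1.54, 1.56], [0.2, 2.42], [-1.41, 4.55], [0.19, 2.02], [-2.57, 2.57]. Speed limits (rad/s): [2.57, 2.57, 3.14, 3.14, 3.14, 3.14, 3.14].

INTERFACE

Orientations are given as a unit quaternion [x, y, z, w].
In Python, from workcell import manip, vision gives the robot as it stands. The module is installed in compiled form; this text tells all that it offers.
- The arm moves only by the tool drive_tool, never from a script. Its argument "commands" is a list that holds one entry, the list of rows, each a list of 7 numbers: the shift along the tool's x, y, z in cm, then the turn, a rotation vector about the tool's x, y, z in rad, then the gripper's target within -1 to 1 (fully open at 1, half-way at 0, shut at -1). A call has 1 to 12 rows; each row is the pose to reach, as a shift and turn from the pose commanded when the call began, along the tool's axes at that moment; what a row does not reach only later rows make up. A row lasts 1/12 s, in which the tool goes at most 41.7 mm and 7.16 degrees, less where a joint would pass 70% of its speed; a pose out of reach is approached as far as the arm can. A call with a gripper value outside its range is refused whole. The fingers move at their own pace and stop on an object; "grip_force" is the grip in N (left out, the last holds). Time passes only in rows, so rows that repeat a pose let the fingers close. It gives the time, the measured TCP pose, the force and the opening at its end, in the units of the state.
- manip.sense(): the state, without advancing time (a new reading comes with each control period).
- vision.camera(name): name is "scene" or "top" or "wrist"; returns a dict with "color" (400x640x3 uint8, red, green, blue), "mtx" (3x3 intrinsics, pixels), "k1" (the pictures are not rectified: a ray, as slopes to the right and down, at radius r is drawn at 1 + k1 r^2 times it, then the intrinsics apply), "world_to_cam" (4x4, takes a point from world to camera coordinates). Camera axes: x right, y up, looking along -z (the intrinsics and any distortion apply to the point x, -y, -z); pixel columns grow to the right and rows downward; lengths in m; the calibration is good to about 2 mm. A picture is of the moment at which its call begins. There is no depth.
- manip.hand_in(): hands the job in, once; it reports no verdict.
The state is a dict: "t": time; "joint_positions": joint angles; "joint_vel": joint speeds; "joint_torque": joint torques, N m; "ee_pos": TCP position; "eef_rot": TCP orientation; "force": force on the tool from outside, world axes, zero at the start; "ft_torque": the same for the moment, N m; "opening": finger opening in m.
Only numpy, scipy, OpenCV 4.12 (cv2) and the standard library are available. Lean on these libraries where they do the work, as an engineer would, in place of code of your own. Each camera call takes 0.05 s, during which the arm holds its last target. There are 200 camera calls.

## Working session

There is one attempt and no reset: what is moved stays moved. The work goes in short steps, Python scripts to look and compute and a tool call to move; the robot and the scene stay as the last step left them, time stands still between calls to the robot, and variables do not carry over. Pictures are saved under pics/ and viewed, about 8 in all and at most 12, crops included, and the job is handed in when it is done.

Besides the shell and the picture viewer there is one more tool, called after "Emit:" as name([rows], argument=value, ...), one row to a line, values as JSON. drive_tool: Moves the arm, as the interface text tells. Its arguments: {"type":"object","properties":{"commands":{"type":"array"},"grip_force":{"type":"number"}},"required":["commands"]}

```bash
mkdir -p pics
cat > h.py <<'E'
import numpy as np, cv2
from scipy.spatial.transform import Rotation as R
from workcell import manip, vision
def cam(n, save=None):
    c=vision.camera(n)
    if save: cv2.imwrite('pics/'+save, c['color'][:,:,::-1])
    return c
def ray(c,u,v):
    K=np.array(c['mtx']);k=c['k1']
    xd,yd=(u-K[0,2])/K[0,0],(v-K[1,2])/K[1,1]
    rd=np.hypot(xd,yd);r=rd
    for _ in range(30): r=rd/(1+k*r*r)
    s=r/rd if rd>0 else 1
    T=np.array(c['world_to_cam']);Rm=T[:3,:3]
    d=Rm.T@np.array([xd*s,-yd*s,-1]); o=-Rm.T@T[:3,3]
    return o,d
def onz(c,u,v,z):
    o,d=ray(c,u,v); return o+d*(z-o[2])/d[2]
def proj(c,p):
    T=np.array(c['world_to_cam']);q=T[:3,:3]@np.array(p)+T[:3,3]
    x,y=q[0]/-q[2],-q[1]/-q[2]; s=1+c['k1']*(x*x+y*y);K=np.array(c['mtx'])
    return K[0,0]*x*s+K[0,2],K[1,1]*y*s+K[1,2]
def rel(p,yaw=None,Rt=None):
    """tool shift in cm and rotvec from now to target pos p and rotation Rt"""
    s=manip.sense(); R0=R.from_quat(s['eef_rot'])
    d=R0.inv().apply(np.array(p)-s['ee_pos'])*100
    rv=(R0.inv()*Rt).as_rotvec() if Rt is not None else np.zeros(3)
    return d.round(2),rv.round(3)
E
python3 - <<'E'
from h import *
s=manip.sense()
for k in s: print(k,np.round(s[k],3))
print(R.from_quat(s['eef_rot']).as_matrix().round(3))
a=cam('top','top0.png');b=cam('scene','scene0.png')
for c in(a,b): print(np.round(c['mtx'],1).tolist(),c['k1'],np.round(c['world_to_cam'],3).tolist())
cv2.imwrite('pics/both0.png',np.vstack([a['color'],b['color']])[:,:,::-1][::1,::1])
E
```

```text
t 0.0
joint_positions [-1.04   0.502 -0.427  1.551  0.221  1.138 -0.21 ]
joint_vel [-0.001  0.    -0.     0.     0.002  0.    -0.001]
joint_torque [-0.0000e+00 -5.6952e+01 -5.8160e+00 -2.8094e+01  1.1000e-02  1.2000e-02
  0.0000e+00]
ee_pos [0.172 0.626 0.23 ]
eef_rot [ 0.094  0.701 -0.095  0.701]
force [ 0.035 -0.978 -0.4  ]
ft_torque [-0.054 -0.002  0.002]
opening 0.086
[[-0.001  0.265  0.964]
 [-0.002  0.964 -0.265]
 [-1.    -0.002 -0.   ]]
[[486.0, 0.0, 317.7], [0.0, 486.0, 192.6], [0.0, 0.0, 1.0]] -0.0405894794031004 [[-0.014, -1.0, 0.009, -0.02], [0.987, -0.012, 0.163, -0.533], [-0.163, 0.011, 0.987, -1.514], [0.0, 0.0, 0.0, 1.0]]
[[438.2, 0.0, 318.2], [0.0, 438.2, 202.9], [0.0, 0.0, 1.0]] -0.12045226899657235 [[0.708, 0.706, -0.001, -0.353], [-0.384, 0.387, 0.839, 0.157], [0.593, -0.593, 0.545, -1.531], [0.0, 0.0, 0.0, 1.0]]
```

View pics/top0.png

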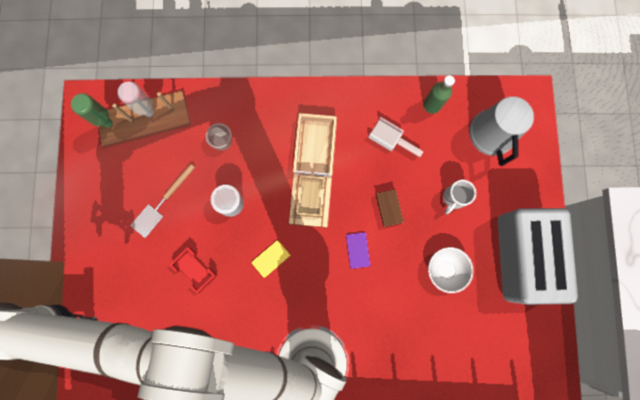

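View pics/scene0.png

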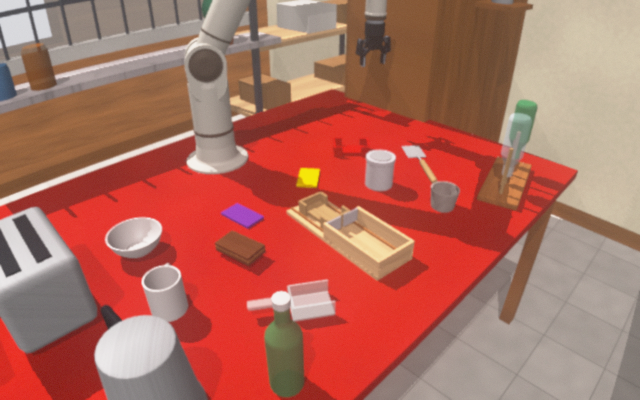

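The top view shows the cubby at about (313,165) with its runway at the bottom end (310,215). The box is on the runway at (311,197), the brown pile at (389,206) and the tin at (226,200). The purple (358,250), yellow (270,259) and red (193,267) look-alikes stand clear. Next I measure the pile and the box.

Run:
```python
from h import *
c=cam('top');im=c['color']
hsv=cv2.cvtColor(im,cv2.COLOR_RGB2HSV)
for p in[(389,200),(389,215),(311,200),(303,220),(313,140),(331,180),(311,177),(300,177)]: print(p,im[p[1],p[0]],hsv[p[1],p[0]])
sub=im[170:245,365:415].astype(int)
m=((sub[:,:,0]<150)&(sub[:,:,0]>60)&(sub[:,:,1]>35)).astype(np.uint8)
m=cv2.morphologyEx(m,cv2.MORPH_OPEN,np.ones((3,3)))
cs,_=cv2.findContours(m,0,1);k=max(cs,key=cv2.contourArea)
r=cv2.minAreaRect(k);bp=cv2.boxPoints(r)+[365,170];print(r,cv2.contourArea(k));
P=np.array([onz(c,u,v,.034) for u,v in bp]);print(P.round(4),P.mean(0))
e=[np.linalg.norm(P[i]-P[(i+1)%4]) for i in range(4)];print(e)
crop=im[100:240,270:420];big=cv2.resize(crop,None,fx=5,fy=5,interpolation=cv2.INTER_CUBIC)[:, :, ::-1].copy()
for i in range(0,150,10): cv2.putText(big,str(270+i),(i*5,8),0,.3,(255,255,255),1)
for i in range(0,140,10): cv2.putText(big,str(100+i),(0,i*5+4),0,.3,(255,255,255),1)
cv2.imwrite('pics/crop1.png',cv2.resize(big,None,fx=.85,fy=.85,interpolation=cv2.INTER_AREA))
```

```text
(389, 200) [122  81  56] [ 11 138 122]
(389, 215) [119  77  56] [ 10 135 119]
(311, 200) [229 194 145] [ 18  94 229]
(303, 220) [249 226 181] [ 20  70 249]
(313, 140) [251 230 186] [ 20  66 251]
(331, 180) [237 157 124] [  9 122 237]
(311, 177) [219 180 136] [ 16  97 219]
(300, 177) [205 161 121] [ 14 104 205]
((22.735294342041016, 34.44117736816406), (41.95866012573242, 20.615528106689453), 75.96376037597656) 772.5
[[ 0.552  -0.2049  0.034 ]
 [ 0.5677 -0.2705  0.034 ]
 [ 0.4347 -0.2981  0.034 ]
 [ 0.4195 -0.2332  0.034 ]] [ 0.49347686 -0.25165724  0.034     ]
[np.float64(0.06744528403649117), np.float64(0.13581025607473182), np.float64(0.06655291111709247), np.float64(0.13544675178741172)]
```

View pics/crop1.png

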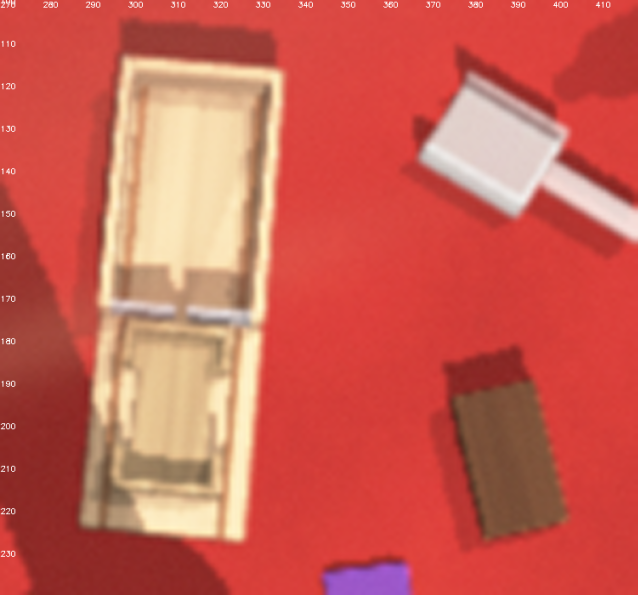

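The crop (4.25x, origin 270,100) shows these points:
- **Pile corners:** (376.6,193.4), (395.4,189.4), (403.2,222.4), (384.1,227).
- **Runway front edge:** (288.8,223.5) to (327.6,227).
- **Leaf line:** about (296,172) to (328.8,174.8).
- **Box outer corners:** near (299,176), (323.5,178.5), (296.5,214), (321.5,216.5).

I'll convert them to world coordinates.

Run:
```python
from h import *
c=cam('top')
g=lambda L,z:np.array([onz(c,u,v,z)[:2] for u,v in L])
P=g([(376.6,193.4),(395.4,189.4),(403.2,222.0),(384.1,226.5)],.034)
print('pile',P.round(3).tolist(),P.mean(0).round(4)); d=(P[0]+P[1]-P[2]-P[3])/2;print(np.linalg.norm(d),np.degrees(np.arctan2(d[1],d[0])))
r=g([(288.8,223.5),(327.6,227)],.01);f=g([(296,172),(328.8,174.8)],.055);b=g([(299.4,113.4),(336.5,116.5)],.056)
print('run',r.round(3).tolist(),'flap',f.round(3).tolist(),'back',b.round(3).tolist())
m=[r.mean(0),f.mean(0),b.mean(0)]
for i,j in((0,1),(0,2),(1,2)):
  d=m[j]-m[i];print(np.linalg.norm(d).round(3),np.degrees(np.arctan2(d[1],d[0])).round(2))
B=g([(299,176),(323.5,178.5),(321.5,216.5),(296.5,214)],.048);print('box',B.round(3).tolist(),B.mean(0).round(4))
yaw=np.radians(13); t=np.array([.49,-.25,.20])
y=np.array([-np.sin(yaw),np.cos(yaw),0]);x=np.array([0,0,-1.]);Rt=R.from_matrix(np.c_[x,y,np.cross(x,y)])
print(rel([.43,.33,.25]),rel([.48,.0,.25]),rel(t,Rt=Rt))
print('tcp scene px',proj(cam('scene'),manip.sense()['ee_pos']))
```

```text
pile [[0.529, -0.217], [0.542, -0.278], [0.436, -0.299], [0.422, -0.237]] [ 0.4823 -0.258 ]
0.10882601916772115 10.959578841058658
run [[0.438, 0.068], [0.425, -0.057]] flap [[0.599, 0.042], [0.588, -0.063]] back [[0.794, 0.03], [0.782, -0.091]]
0.163 -5.52
0.358 -5.78
0.196 -6.0
box [[0.587, 0.033], [0.578, -0.046], [0.455, -0.038], [0.464, 0.042]] [ 0.521  -0.0022]
(array([ -1.91, -21.76,  32.73]), array([0., 0., 0.])) (array([ -1.87, -52.26,  46.28]), array([0., 0., 0.])) (array([  3.16, -76.1 ,  53.86]), array([-0.495, -0.   ,  0.001]))
tcp scene px (np.float64(372.5148262981719), np.float64(66.89909063432023))
```

Emit:
drive_tool([
  [[-1.9,-21.8,32.7,0,0,0,1],[-1.9,-21.8,32.7,0,0,0,1],[-1.9,-21.8,32.7,0,0,0,1],[-1.9,-21.8,32.7,0,0,0,1],[-1.9,-21.8,32.7,0,0,0,1],[-1.9,-21.8,32.7,0,0,0,1],[-1.9,-21.8,32.7,0,0,0,1],[-1.9,-21.8,32.7,0,0,0,1],[-1.9,-21.8,32.7,0,0,0,1],[-1.9,-52.3,46.3,-0.25,0,0,1],[-1.9,-52.3,46.3,-0.25,0,0,1],[-1.9,-52.3,46.3,-0.25,0,0,1]],
], grip_force=60)

```text
t: 1.25
ee_pos: [0.4388, 0.2283, 0.2498]
eef_rot: [0.004, 0.707, -0.004, 0.707]
force: [0.1, -0.8, 0.7]
opening: 0.0856
```

```bash
cat >> h.py <<'E'
def down(yawdeg,pitch=0):
    """tool pointing down, jaws along y of a body with this yaw; pitch>0 about body y lowers +x end"""
    y=np.radians(yawdeg);Y=np.array([-np.sin(y),np.cos(y),0]);X=np.array([0,0,-1.])
    return R.from_rotvec(Y*np.radians(pitch))*R.from_matrix(np.c_[X,Y,np.cross(X,Y)])
E
python3 - <<'E'
from h import *
print(manip.sense()['ee_pos'],rel([.48,.0,.25]),rel([.482,-.257,.2],Rt=down(11.5)))
E
```

```text
[0.43879741 0.2282879  0.24977114] (array([ -0.04, -22.78,   4.38]), array([0., 0., 0.])) (array([  4.94, -48.48,   4.87]), array([-0.212,  0.   , -0.001]))
```

Emit:
drive_tool([
  [[0,-22.8,4.4,-0.1,0,0,1],[0,-22.8,4.4,-0.1,0,0,1],[0,-22.8,4.4,-0.1,0,0,1],[0,-22.8,4.4,-0.1,0,0,1],[0,-22.8,4.4,-0.1,0,0,1],[4.9,-48.5,4.9,-0.21,0,0,1],[4.9,-48.5,4.9,-0.21,0,0,1],[4.9,-48.5,4.9,-0.21,0,0,1],[4.9,-48.5,4.9,-0.21,0,0,1],[4.9,-48.5,4.9,-0.21,0,0,1],[4.9,-48.5,4.9,-0.21,0,0,1],[4.9,-48.5,4.9,-0.21,0,0,1]],
])

```text
t: 2.25
ee_pos: [0.4786, -0.2588, 0.2005]
eef_rot: [-0.068, 0.704, 0.068, 0.704]
force: [1.2, -0.5, -0.0]
opening: 0.0853
```

Run:
```python
from h import *
s=manip.sense();print(s['t'],s['ee_pos'],np.abs(s['joint_vel']).max())
c=cam('wrist','w1.png');print(np.round(c['mtx'],1).tolist(),c['k1'])
T=np.array(c['world_to_cam']);print('cam at',(-T[:3,:3].T@T[:3,3]).round(3),'look',(-T[2,:3]).round(3))
```

```text
2.25 [ 0.47862178 -0.2588033   0.20052348] 0.8697744743640258
[[305.8, 0.0, 318.5], [0.0, 305.8, 194.8], [0.0, 0.0, 1.0]] 0.01852833477622621
cam at [ 0.395 -0.275  0.344] look [ 0.322  0.063 -0.945]
```

View pics/w1.png

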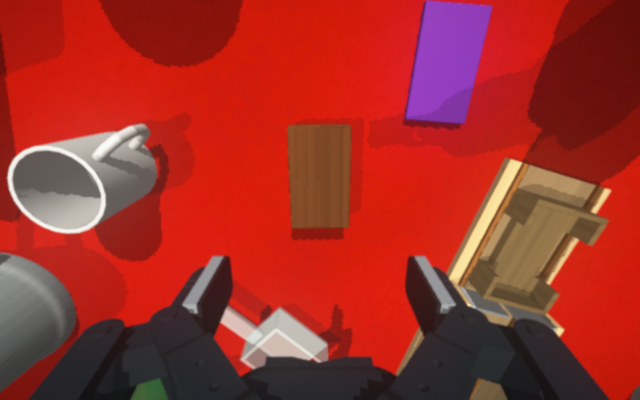

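The wrist view shows the pile's top face from (289,125) to (350,228), nearly square to the image, with the fingers at the bottom and the runway with the box on the right. I'll measure the pile from the brown mask, now that the arm has settled.

Run:
```python
from h import *
s=manip.sense();print(s['t'],s['ee_pos'],np.abs(s['joint_vel']).max())
c=cam('wrist');im=c['color'].astype(int);sub=im[90:260,250:390]
m=((sub[:,:,1]>45)&(sub[:,:,0]<190)).astype(np.uint8);m=cv2.morphologyEx(m,cv2.MORPH_OPEN,np.ones((5,5)))
k=max(cv2.findContours(m,0,1)[0],key=cv2.contourArea)
r=cv2.minAreaRect(k);bp=cv2.boxPoints(r)+[250,90];print(bp.round(1).tolist(),cv2.contourArea(k))
P=np.array([onz(c,u+.5,v+.5,.036) for u,v in bp]);print(P.round(4).tolist(),P.mean(0))
for i in range(4):
  d=P[(i+1)%4]-P[i];print(np.linalg.norm(d).round(4),np.degrees(np.arctan2(d[1],d[0])).round(1))
```

```text
2.3 [ 0.47655886 -0.26821017  0.19945143] 0.16683004403220147
[[297.0, 231.0], [297.0, 128.0], [360.0, 128.0], [360.0, 231.0]] 6175.0
[[0.5435, -0.2805, 0.036], [0.4327, -0.2984, 0.036], [0.4214, -0.2373, 0.036], [0.5307, -0.212, 0.036]] [ 0.48206374 -0.25703305  0.036     ]
0.1122 -170.8
0.0621 100.5
0.1121 13.0
0.0697 -79.4
```

Run:
```python
from h import *
s=manip.sense();print(s['ee_pos'],np.abs(s['joint_vel']).max(),s['opening'])
c=cam('wrist');R0=R.from_quat(s['eef_rot'])
for L in[((230,257),(408,257)),((205,257),(434,257))]:
  q=[ray(c,*p) for p in L]
  o=R0.inv().apply(q[0][0]-s['ee_pos']);D=[R0.inv().apply(d) for _,d in q]
  for D_,sg in zip(D,(1,-1)):
    pass
  print('cam in tool',o.round(4),[d.round(3) for d in D])
  sep=s['opening'] if L[0][0]==230 else .114
  t=sep/np.linalg.norm((D[1]-D[0])[1]); print('tips',[ (o+t*d).round(4) for d in D])
print(rel([.482,-.257,.08],Rt=down(11.1)),rel([.482,-.257,.0],Rt=down(11.1)))
```

```text
[ 0.47655178 -0.26450616  0.19968814] 0.08316685322122444 0.08506014215417028
cam in tool [-0.1432 -0.0002 -0.0854] [array([ 0.879, -0.288,  0.519]), array([0.878, 0.292, 0.519])]
tips [array([-0.0146, -0.0424, -0.0093]), array([-0.0146,  0.0426, -0.0093])]
cam in tool [-0.1432 -0.0002 -0.0854] [array([ 0.879, -0.37 ,  0.519]), array([0.878, 0.377, 0.519])]
tips [array([-0.009 , -0.0566, -0.0061]), array([-0.0091,  0.0574, -0.0061])]
(array([11.99,  0.26,  0.52]), array([-0.008, -0.002,  0.001])) (array([19.99,  0.26,  0.54]), array([-0.008, -0.002,  0.001]))
```

Emit:
drive_tool([
  [[4,0.2,0.3,0,0,0,1],[8,0.2,0.3,0,0,0,1],[12,0.1,0.2,0,0,0,1],[12,0.1,0.2,0,0,0,1],[12,0.1,0.2,0,0,0,1],[12,0.1,0.2,0,0,0,1]],
])

```text
t: 2.9
ee_pos: [0.4823, -0.2548, 0.0826]
eef_rot: [-0.068, 0.703, 0.068, 0.705]
force: [0.3, -0.3, -0.1]
opening: 0.0854
```

Run:
```python
from h import *
s=manip.sense();print(s['t'],s['ee_pos'],np.abs(s['joint_vel']).max(),rel([.482,-.257,.002],Rt=down(11.1)))
c=cam('wrist');im=c['color'].astype(int)
m=((im[:,:,1]>45)&(im[:,:,0]<200)&(im[:,:,0]>im[:,:,2]+25)).astype(np.uint8);m[:,:150]=0;m[:,490:]=0;m=cv2.morphologyEx(m,cv2.MORPH_OPEN,np.ones((5,5)))
k=max(cv2.findContours(m,0,1)[0],key=cv2.contourArea)
ap=cv2.approxPolyDP(k,8,True)[:,0];print(ap.tolist())
for u,v in ap: print(onz(c,u+.5,v+.5,.036).round(4)[:2])
cv2.imwrite('pics/w2.png',c['color'][:,:,::-1])
```

```text
2.9 [ 0.48231754 -0.25479997  0.08262028] 0.036890580409879074 (array([ 8.06, -0.2 , -0.09]), array([-0.   ,  0.002,  0.001]))
[[361, 137], [263, 142], [274, 291], [359, 289]]
[ 0.4214 -0.2398]
[ 0.436  -0.2987]
[ 0.5434 -0.276 ]
[ 0.5297 -0.215 ]
```

Emit:
drive_tool([
  [[3,-0.25,0,-0.02,0,0,1],[6,-0.25,0,-0.02,0,0,1],[8,-0.25,0,-0.02,0,0,1],[8,-0.25,0,-0.02,0,0,1],[8,-0.25,0,-0.02,0,0,1]],
])

```text
t: 3.37
ee_pos: [0.4825, -0.258, 0.0026]
eef_rot: [-0.075, 0.702, 0.075, 0.704]
force: [0.1, 0.1, 0.3]
opening: 0.0855
```

Emit:
drive_tool([
  [[0,0,0,0,0,0,-1],[0,0,0,0,0,0,-1],[0,0,0,0,0,0,-1],[0,0,0,0,0,0,-1],[0,0,0,0,0,0,-1],[0,0,0,0,0,0,-1]],
], grip_force=60)

```text
t: 3.87
ee_pos: [0.4835, -0.2585, 0.0037]
eef_rot: [-0.076, 0.702, 0.074, 0.705]
force: [-0.8, 0.2, 7.3]
opening: 0.0631
```

Emit:
drive_tool([
  [[-1,0,0,0,0,0,-1],[-2,0,0,0,0,0,-1],[-5,0,0,0,0,0,-1],[-8,0,0,0,0,0,-1],[-12,0,0,0,0,0,-1],[-12,0,0,0,0,0,-1],[-12,0,0,0,0,0,-1],[-12,0,0,0,0,0,-1]],
])

```text
t: 4.53
ee_pos: [0.4813, -0.2576, 0.1217]
eef_rot: [-0.075, 0.703, 0.075, 0.704]
force: [0.1, 0.7, -1.6]
opening: 0.063
```

Run:
```python
from h import *
s=manip.sense();print(s['t'],s['ee_pos'],s['force'],s['opening'])
cam('wrist','w3.png')
a=cv2.imread('pics/w3.png')[60:400,100:540];b=cam('scene')['color'][150:350,150:400,::-1]
cv2.imwrite('pics/v3.png',np.hstack([a[:, :],cv2.resize(b,(360,288))[:, :] if False else cv2.copyMakeBorder(cv2.resize(b,(360,288)),0,52,0,0,0)]))
```

```text
4.5333 [ 0.48132427 -0.25761176  0.12174046] [ 0.11621547  0.6585885  -1.61548244] 0.06297423817504007
```

View pics/v3.png

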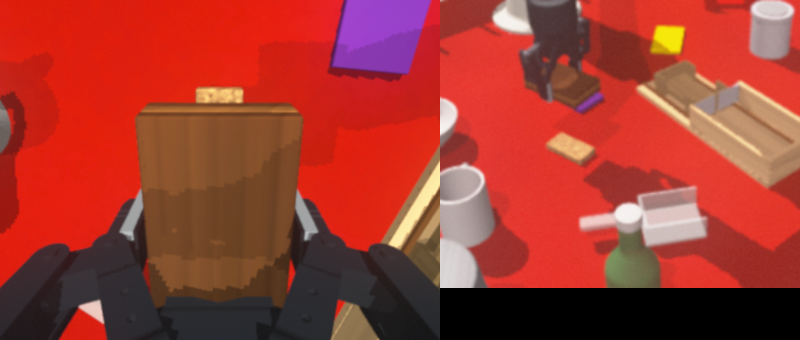

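The wrist crop shows all three coasters flush between the pads. The scene crop shows the cork rest left empty at (570,148). I'll move beside the box at a height where the wrist camera sees it clear of the held pile.

Run:
```python
from h import *
print(rel([.55,-.15,.23],Rt=down(-5.8)))
```

```text
(array([-11.01,   9.01,   9.06]), array([ 0.313, -0.002, -0.001]))
```

Emit:
drive_tool([
  [[-4,3,3,0.1,0,0,-1],[-8,6,6,0.2,0,0,-1],[-11,9,9,0.31,0,0,-1],[-11,9,9,0.31,0,0,-1],[-11,9,9,0.31,0,0,-1],[-11,9,9,0.31,0,0,-1],[-11,9,9,0.31,0,0,-1],[-11,9,9,0.31,0,0,-1]],
])

```text
t: 5.3
ee_pos: [0.5484, -0.1517, 0.2287]
eef_rot: [0.035, 0.708, -0.035, 0.705]
force: [-0.9, 0.4, -1.3]
opening: 0.0631
```

Run:
```python
from h import *
s=manip.sense();print(s['t'],s['ee_pos'],s['force'],np.abs(s['joint_vel']).max())
c=cam('wrist','w4.png')
im=cv2.imread('pics/w4.png')
x0,y0=360,40
crop=cv2.resize(im[y0:y0+280,x0:x0+220],None,fx=2.1,fy=2.1,interpolation=cv2.INTER_CUBIC)
small=cv2.resize(im,(320,200));out=np.zeros((588,462+320,3),np.uint8);out[:,:462]=crop;out[:200,462:]=small
for i in range(0,220,20): cv2.putText(out,str(x0+i),(int(i*2.1),8),0,.3,(255,255,255),1)
for i in range(0,280,20): cv2.putText(out,str(y0+i),(0,int(i*2.1)+4),0,.3,(255,255,255),1)
cv2.imwrite('pics/v4.png',out)
import pickle;pickle.dump({k:c[k] for k in('mtx','k1','world_to_cam')},open('c4.pkl','wb'))
```

```text
5.3 [ 0.5483653  -0.1516755   0.22867291] [-0.89058341  0.38503838 -1.27655131] 0.01306524307702251
```

View pics/v4.png

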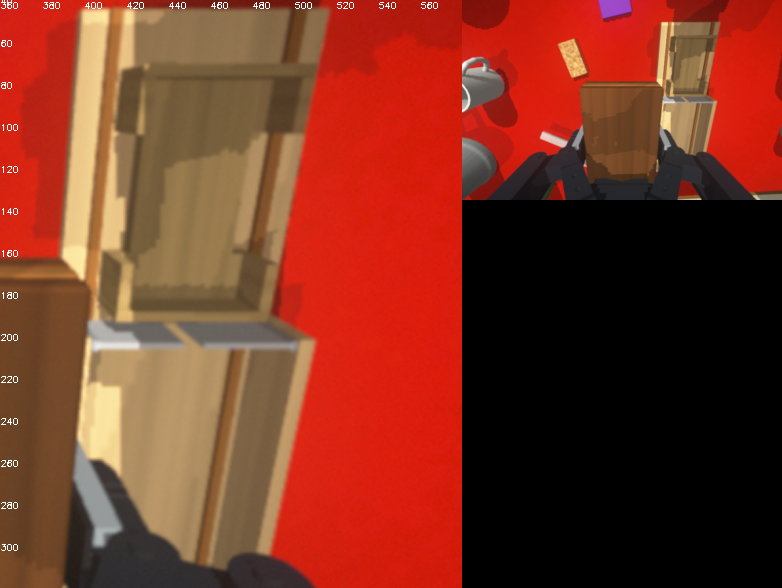

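The view shows the box rim: near wall at rows about 70-77, far wall at about 188-193, columns about 420-510. The leaves' top edge is at row about 203. I'll enlarge this same picture to pick the rim corners.

Run:
```python
import cv2,numpy as np
im=cv2.imread('pics/w4.png');x0,y0,f=395,60,4.2
out=cv2.resize(im[y0:y0+140,x0:x0+130],None,fx=f,fy=f,interpolation=cv2.INTER_LANCZOS4)
out=cv2.convertScaleAbs(out,alpha=1.6,beta=-20)
for i in range(0,130,10): cv2.putText(out,str(x0+i),(int(i*f),8),0,.3,(0,255,0),1)
for i in range(0,140,10): cv2.putText(out,str(y0+i),(0,int(i*f)+4),0,.3,(0,255,0),1)
cv2.imwrite('pics/v5.png',out)
```

```text
(no output)
```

View pics/v5.png

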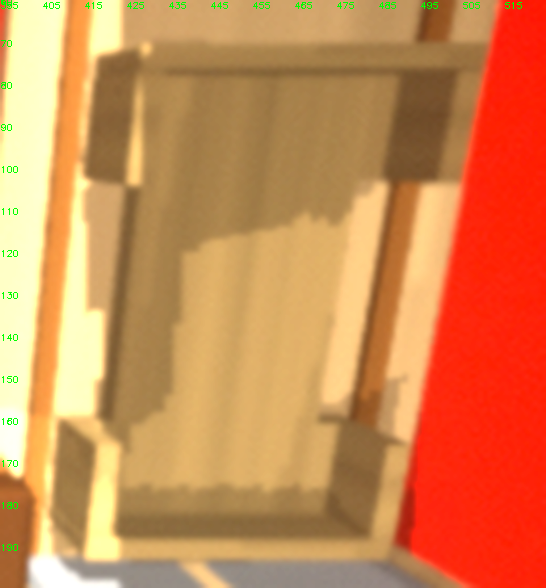

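Run:
```python
from h import *
import pickle
c=pickle.load(open('c4.pkl','rb'))
B=np.array([onz(c,*p,.048)[:2] for p in[(427.6,70.2),(511,70.2),(487.9,192.4),(415.2,192.4)]]);print(B.round(4).tolist(),B.mean(0))
for i in range(4):
  d=B[(i+1)%4]-B[i];print(np.linalg.norm(d).round(4),np.degrees(np.arctan2(d[1],d[0])).round(1))
# leaf tops, runway left edge
print('leaves z.055',[onz(c,*p,.055)[:2].round(4) for p in[(403.5,204.5),(502,205.5)]])
print('strip L top',[onz(c,*p,.015)[:2].round(4) for p in[(412,70),(401,190)]])
print('strip R top',[onz(c,*p,.015)[:2].round(4) for p in[(498.5,65),(478.5,160)]])
# held pile near top edge pixel in tool frame
s=manip.sense();R0=R.from_quat(s['eef_rot'])
im=cv2.imread('pics/w4.png').astype(int)
m=((im[:,:,2]>im[:,:,0]+20)&(im[:,:,2]<170)&(im[:,:,1]>40)).astype(np.uint8);m[:,:220]=0;m[:,415:]=0
k=max(cv2.findContours(m,0,1)[0],key=cv2.contourArea);print(cv2.approxPolyDP(k,6,True)[:,0].tolist())
```

```text
[[0.4567, -0.0355], [0.4653, 0.0449], [0.5903, 0.033], [0.5823, -0.047]] [ 0.52365873 -0.00114548]
0.0809 83.9
0.1256 -5.4
0.0804 -95.7
0.1261 174.8
leaves z.055 [array([ 0.5926, -0.0619]), array([0.6046, 0.0457])]
strip L top [array([ 0.454 , -0.0412]), array([ 0.5895, -0.0545])]
strip R top [array([0.4588, 0.0504]), array([0.5612, 0.0369])]
[[248, 163], [235, 188], [248, 304], [242, 335], [249, 330], [255, 367], [267, 356], [370, 356], [382, 366], [394, 335], [402, 176], [386, 172], [394, 169], [388, 162]]
```

Run:
```python
from h import *
import pickle
c=pickle.load(open('c4.pkl','rb'));s=manip.sense();R0=R.from_quat(s['eef_rot'])
im=cv2.imread('pics/w4.png')
g=cv2.cvtColor(im,cv2.COLOR_BGR2GRAY).astype(float)
for col in(260,290,320,350,380): print(col,im[156:186:2,col].sum(1).tolist())
print('row200',im[200,228:244].sum(1).tolist(),im[200,395:410].sum(1).tolist())
def ont(u,v,x):
    o,d=ray(c,u,v);o=R0.inv().apply(o-s['ee_pos']);d=R0.inv().apply(d);return (o+d*(x-o[0])/d[0]).round(4)
for x in(-.030,-.0325,-.035): print(x,ont(236,175,x),ont(402,175,x))
for x in(-.006,-.0085,-.011): print(x,ont(246,163,x),ont(391,163,x))
```

```text
260 [269, 267, 261, 236, 210, 247, 294, 333, 256, 203, 237, 264, 262, 262, 260]
290 [268, 259, 260, 244, 201, 244, 295, 330, 257, 193, 238, 267, 265, 262, 262]
320 [261, 259, 259, 233, 189, 240, 308, 342, 258, 184, 220, 246, 245, 242, 245]
350 [266, 268, 268, 246, 197, 233, 290, 309, 238, 186, 227, 247, 246, 245, 245]
380 [276, 279, 273, 250, 206, 247, 296, 330, 268, 189, 209, 218, 208, 208, 210]
row200 [265, 265, 259, 255, 263, 258, 260, 258, 248, 248, 253, 260, 262, 263, 264, 265] [233, 235, 232, 227, 223, 256, 378, 474, 474, 468, 489, 512, 525, 529, 531]
-0.03 [-0.03   -0.0317 -0.0541] [-0.03    0.0318 -0.0541]
-0.0325 [-0.0325 -0.031  -0.0548] [-0.0325  0.0311 -0.0548]
-0.035 [-0.035  -0.0303 -0.0555] [-0.035   0.0304 -0.0555]
-0.006 [-0.006  -0.0333 -0.0532] [-0.006   0.0331 -0.0532]
-0.0085 [-0.0085 -0.0327 -0.0538] [-0.0085  0.0325 -0.0538]
-0.011 [-0.011  -0.0321 -0.0544] [-0.011   0.0318 -0.0544]
```

```bash
cat >> h.py <<'E'
BOX=np.array([.5237,-.0011]);YAW=-5.6;OFF=.0085
def inbox(th,low,c=None,off=OFF,box=BOX):
    """TCP pose with pile pitched th deg (+x end low), low corner `low` m above inner floor"""
    t=np.radians(th);s,co=np.sin(t),np.cos(t)
    if c is None: c=.0563-(.055*co+.024*s) if th>0.1 else 0
    bx=c-off*s; z=.022+low+.055*s-off*co
    y=np.radians(YAW)
    return np.array([box[0]+bx*np.cos(y),box[1]+bx*np.sin(y),z]),down(YAW,th)
E
python3 - <<'E'
from h import *
p,Rt=inbox(20,.08);print(p,rel(p,Rt=Rt)); print(manip.sense()['ee_pos'])
E
```

```text
[ 5.17232267e-01 -4.65833247e-04  1.12823721e-01] (array([11.61, 14.77, -4.57]), array([-0.002,  0.345, -0.   ]))
[ 0.54837411 -0.15198792  0.22877287]
```

Emit:
drive_tool([
  [[0,4,-1.1,0,0.09,0,-1],[1,8,-2.3,0,0.18,0,-1],[3,12,-3.4,0,0.27,0,-1],[6,14.8,-4.6,0,0.345,0,-1],[9,14.8,-4.6,0,0.345,0,-1],[11.6,14.8,-4.6,0,0.345,0,-1],[11.6,14.8,-4.6,0,0.345,0,-1],[11.6,14.8,-4.6,0,0.345,0,-1],[11.6,14.8,-4.6,0,0.345,0,-1],[11.6,14.8,-4.6,0,0.345,0,-1]],
])

```text
t: 6.18
ee_pos: [0.5204, -0.0001, 0.1166]
eef_rot: [0.041, 0.816, -0.029, 0.576]
force: [-1.3, -0.3, -0.7]
opening: 0.0628
```

Run:
```python
from h import *
s=manip.sense();print(s['t'],s['ee_pos'],s['force'],s['opening'],s['joint_positions'])
print('now->hover',rel(*[inbox(20,.08)[0]],Rt=inbox(20,.08)[1]))
for l in(.03,.002): p,Rt=inbox(20,l);print(rel(p,Rt=Rt))
b=cam('scene')['color'][150:300,230:430,::-1];w=cam('wrist')['color'][:,:,::-1]
b=cv2.resize(b,(400,300),interpolation=cv2.INTER_CUBIC);cv2.imwrite('pics/v6.png',np.hstack([b,cv2.copyMakeBorder(cv2.resize(w,(400,250)),0,50,0,0,0)]))
```

```text
6.1833 [ 5.20423706e-01 -7.83108617e-05  1.16600930e-01] [-1.29849849 -0.32400013 -0.69067814] 0.06276365709106485 [-0.02077824  0.59837171 -0.00319781  1.68936322 -0.0424623   1.1933185
  1.46961942]
now->hover (array([ 0.46, -0.07, -0.17]), array([-0.002,  0.007, -0.001]))
(array([ 5.17, -0.07,  1.51]), array([-0.002,  0.007, -0.001]))
(array([ 7.81, -0.07,  2.44]), array([-0.002,  0.007, -0.001]))
```

View pics/v6.png

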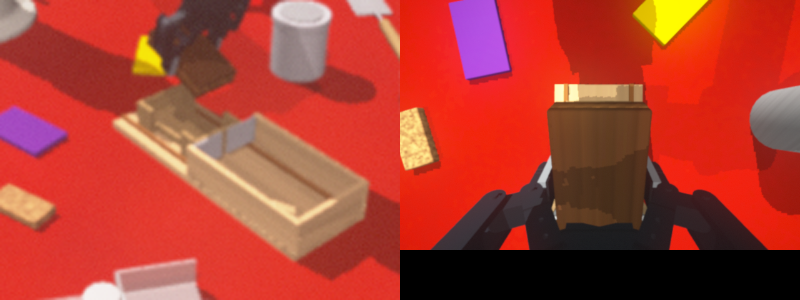

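The scene crop shows the pile tilted above the box, ahead of the flap. In the wrist crop it is square to the runway. Next I lower it part way and check the residual.

Emit:
drive_tool([
  [[1.6,0,0.5,0,0,0,-1],[3.2,0,1.1,0,0,0,-1],[4.7,0,1.7,0,0,0,-1],[4.7,0,1.7,0,0,0,-1],[4.7,0,1.7,0,0,0,-1],[4.7,0,1.7,0,0,0,-1]],
])

```text
t: 6.78
ee_pos: [0.52, 0.001, 0.0661]
eef_rot: [0.04, 0.816, -0.028, 0.575]
force: [0.4, 0.2, -1.2]
opening: 0.0631
```

Run:
```python
from h import *
s=manip.sense();print(s['t'],s['ee_pos'],s['force'],np.abs(s['joint_vel']).max())
for l in(.03,.002): p,Rt=inbox(20,l);print(rel(p,Rt=Rt))
```

```text
6.7833 [0.51998574 0.00101928 0.0660972 ] [ 0.44553188  0.22451297 -1.16618683] 0.008510163285717826
(array([ 0.4 , -0.17, -0.13]), array([-0.   ,  0.006, -0.   ]))
(array([ 3.03, -0.18,  0.81]), array([-0.   ,  0.006, -0.   ]))
```

Emit:
drive_tool([
  [[0.7,-0.18,0,0,0.006,0,-1],[1.5,-0.18,0.3,0,0.006,0,-1],[2.2,-0.18,0.5,0,0.006,0,-1],[3.0,-0.18,0.8,0,0.006,0,-1],[3.0,-0.18,0.8,0,0.006,0,-1],[3.0,-0.18,0.8,0,0.006,0,-1],[3.0,-0.18,0.8,0,0.006,0,-1]],
])

```text
t: 7.37
ee_pos: [0.5161, -0.0003, 0.0336]
eef_rot: [0.04, 0.819, -0.028, 0.572]
force: [-0.8, 0.4, -1.3]
opening: 0.063
```

Run:
```python
from h import *
s=manip.sense();print(s['t'],s['ee_pos'],s['force'],np.abs(s['joint_vel']).max())
for t,l in((20,.002),(16,.002),(12,.002),(8,.002),(4,.002),(0,.002),(0,-.0005)): p,Rt=inbox(t,l);print(t,l,*rel(p,Rt=Rt))
b=cam('scene')['color'][160:260,260:430,::-1];w=cam('wrist')['color'][40:340,180:480,::-1]
b=cv2.resize(b,None,fx=3,fy=3,interpolation=cv2.INTER_CUBIC);cv2.imwrite('pics/v7.png',np.hstack([b[:,:490],w]))
```

```text
7.3667 [ 5.16123399e-01 -3.35552122e-04  3.35587213e-02] [-0.83903166  0.35424111 -1.33417965] 0.006545117677543162
20 0.002 [-0.16 -0.    0.06] [ 0.    -0.002  0.   ]
16 0.002 [ 0.17 -0.    0.28] [ 0.    -0.072  0.   ]
12 0.002 [ 0.49 -0.    0.54] [ 0.    -0.142  0.   ]
8 0.002 [ 0.8  -0.    0.82] [ 0.    -0.212  0.   ]
4 0.002 [ 1.1  -0.    1.13] [ 0.    -0.282 -0.   ]
0 0.002 [ 1.43 -0.    1.34] [ 0.    -0.352 -0.   ]
0 -0.0005 [ 1.67 -0.    1.42] [ 0.    -0.352 -0.   ]
```

View pics/v7.png

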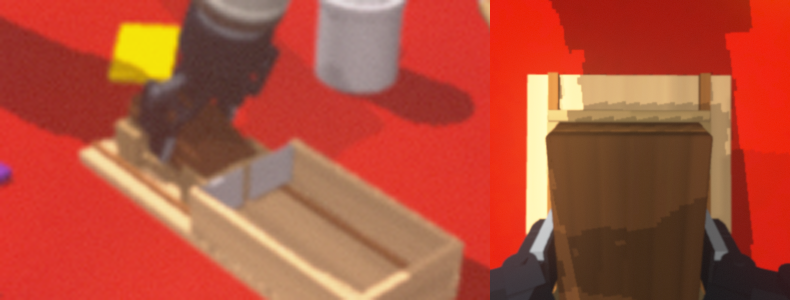

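The scene crop shows the low end inside the box at the flap end. In the wrist crop the pile is laterally centred on the box rim (columns 548-712), and there's no contact force. Now I lay it down.

Emit:
drive_tool([
  [[0.0,0,0.17,0,-0.037,0,-1],[0.17,0,0.28,0,-0.072,0,-1],[0.33,0,0.41,0,-0.107,0,-1],[0.49,0,0.54,0,-0.142,0,-1],[0.65,0,0.68,0,-0.177,0,-1],[0.8,0,0.82,0,-0.212,0,-1],[0.8,0,0.82,0,-0.212,0,-1],[0.8,0,0.82,0,-0.212,0,-1],[0.8,0,0.82,0,-0.212,0,-1]],
])

```text
t: 8.22
ee_pos: [0.5216, -0.0008, 0.0238]
eef_rot: [0.037, 0.754, -0.032, 0.655]
force: [0.0, 0.1, -1.9]
opening: 0.0633
```

Run:
```python
from h import *
s=manip.sense();print(s['t'],s['ee_pos'],s['force'],s['ft_torque'],np.abs(s['joint_vel']).max())
for t,l in((8,.002),(6,.002),(4,.002),(2,.002),(0,.002),(0,-.0005)): p,Rt=inbox(t,l);print(t,l,*rel(p,Rt=Rt))
```

```text
8.2167 [ 0.52162515 -0.00082585  0.02375042] [ 0.03710673  0.06239576 -1.85201218] [-0.03502562 -0.1967914  -0.03354283] 0.008832966738501195
8 0.002 [ 0.06 -0.01 -0.05] [ 0.  0. -0.]
6 0.002 [ 0.24 -0.01  0.06] [ 0.    -0.034 -0.   ]
4 0.002 [ 0.42 -0.01  0.19] [ 0.    -0.069 -0.   ]
2 0.002 [ 0.59 -0.01  0.31] [ 0.    -0.104 -0.   ]
0 0.002 [ 0.79 -0.01  0.32] [ 0.    -0.139 -0.   ]
0 -0.0005 [ 1.04 -0.01  0.36] [ 0.    -0.139 -0.   ]
```

Emit:
drive_tool([
  [[0.24,0,0.06,0,-0.034,0,-1],[0.42,0,0.17,0,-0.069,0,-1],[0.6,0,0.27,0,-0.104,0,-1],[0.79,0,0.32,0,-0.139,0,-1],[0.79,0,0.32,0,-0.139,0,-1],[0.79,0,0.32,0,-0.139,0,-1],[0.79,0,0.32,0,-0.139,0,-1]],
])

```text
t: 8.8
ee_pos: [0.5241, -0.0011, 0.0154]
eef_rot: [0.035, 0.706, -0.035, 0.706]
force: [0.3, -0.6, -1.0]
opening: 0.0632
```

Run:
```python
from h import *
s=manip.sense();print(s['t'],s['ee_pos'],s['force'],s['ft_torque'],np.abs(s['joint_vel']).max())
for t,l in((0,.002),(0,-.0005)): p,Rt=inbox(t,l);print(t,l,*rel(p,Rt=Rt))
```

```text
8.8 [ 0.52406839 -0.00113262  0.0154346 ] [ 0.33482755 -0.63828904 -1.0493208 ] [-0.03126721 -0.00084851  0.01706871] 0.005764089191756061
0 0.002 [-0.01 -0.   -0.04] [-0. -0. -0.]
0 -0.0005 [ 0.24 -0.   -0.04] [-0. -0. -0.]
```

Emit:
drive_tool([
  [[0.1,0,0,0,0,0,-1],[0.15,0,0,0,0,0,-1],[0.2,0,0,0,0,0,-1],[0.2,0,0,0,0,0,-1]],
])

```text
t: 9.13
ee_pos: [0.5245, -0.0011, 0.0138]
eef_rot: [0.035, 0.706, -0.035, 0.707]
force: [1.3, 0.3, 3.8]
opening: 0.063
```

Emit:
drive_tool([
  [[0.02,0,0,0,0,0,0.6],[0.02,0,0,0,0,0,0.7],[0,0,0,0,0,0,1],[0,0,0,0,0,0,1],[0,0,0,0,0,0,1]],
])

```text
t: 9.55
ee_pos: [0.5231, -0.0011, 0.0131]
eef_rot: [0.035, 0.706, -0.035, 0.706]
force: [0.7, 0.4, -0.2]
opening: 0.0856
```

Emit:
drive_tool([
  [[-1,0,0,0,0,0,1],[-3,0,0,0,0,0,1],[-6,0,0,0,0,0,1],[-9,0,0,0,0,0,1],[-12,0,-3,0,0,0,1],[-14,0,-7,0,0,0,-1],[-15,0,-10,0,0,0,-1],[-15,0,-12,0,0,0,-1],[-15,0,-12,0,0,0,-1],[-15,0,-12,0,0,0,-1],[-15,0,-12,0,0,0,-1]],
])

```text
t: 10.47
ee_pos: [0.405, 0.0107, 0.1639]
eef_rot: [0.035, 0.706, -0.034, 0.707]
force: [-0.3, -0.5, -0.6]
opening: 0.012
```

Run:
```python
from h import *
s=manip.sense();print(s['t'],s['ee_pos'],s['force'],s['opening'],np.abs(s['joint_vel']).max())
c=cam('wrist','w8.png')
import pickle;pickle.dump({k:c[k] for k in('mtx','k1','world_to_cam')},open('c8.pkl','wb'))
w=c['color'][:,:,::-1];t=cam('top')['color'][100:240,270:420,::-1]
cv2.imwrite('pics/v8.png',np.hstack([w[100:400,120:520],cv2.resize(t,(321,300),interpolation=cv2.INTER_CUBIC)]))
u=proj(c,[.5237,-.0011,.046]);print(u)
```

```text
10.4667 [0.40500982 0.01065205 0.16393163] [-0.26926791 -0.51465191 -0.57458436] 0.01196625880352064 0.026044039914911547
(np.float64(318.70382060910686), np.float64(299.72640545087177))
```

View pics/v8.png

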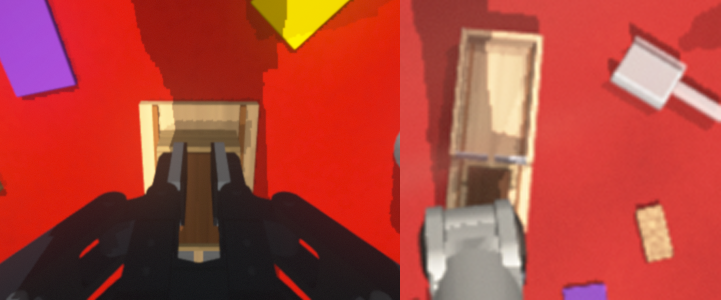

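The wrist and top crops show the pile lying inside the box on the runway, with the near rim at about (320,232) full-frame. Next I bring the shut fingers down behind the box.

```bash
cat >> h.py <<'E'
U=np.array([np.cos(np.radians(-5.7)),np.sin(np.radians(-5.7)),0])
E
python3 - <<'E'
from h import *
s=manip.sense();a=np.array([.461,.0047,.0])
for d,z in((-.041,.10),(-.041,.028),(-.013,.028)):
  p=a+U*d;p[2]=z;print(p,rel(p,Rt=down(-5.7)))
print(s['opening'])
E
```

```text
[0.42020272 0.00877211 0.1       ] (array([ 6.34, -0.03,  1.52]), array([ 0.001,  0.001, -0.   ]))
[0.42020272 0.00877211 0.028     ] (array([13.54, -0.03,  1.52]), array([ 0.001,  0.001, -0.   ]))
[0.44806428 0.00599116 0.028     ] (array([13.54, -0.04,  4.32]), array([ 0.001,  0.001, -0.   ]))
0.00010156937813058979
```

Emit:
drive_tool([
  [[4,0,1,0,0,0,-1],[8,0,1.5,0,0,0,-1],[11,0,1.5,0,0,0,-1],[13.5,0,1.5,0,0,0,-1],[13.5,0,1.5,0,0,0,-1],[13.5,0,2.5,0,0,0,-1],[13.5,0,3.5,0,0,0,-1],[13.5,0,4.3,0,0,0,-1],[13.5,0,4.3,0,0,0,-1],[13.5,0,4.3,0,0,0,-1]],
])

```text
t: 11.4
ee_pos: [0.4489, 0.0064, 0.0297]
eef_rot: [0.035, 0.705, -0.035, 0.708]
force: [-0.1, -0.7, 0.0]
opening: 0.0002
```

Run:
```python
from h import *
s=manip.sense();print(s['t'],s['ee_pos'],s['force'])
a=np.array([.461,.0047,.0]);
for d in(.1,.18,.2): 
  p=a+U*d;p[2]=.028;print(p,rel(p,Rt=down(-5.7)))
```

```text
11.4 [0.44885599 0.0063956  0.02965206] [-0.11199289 -0.72107182  0.01534886]
[ 0.56050556 -0.00523197  0.028     ] (array([ 0.2 , -0.06, 11.22]), array([ 0.001,  0.004, -0.001]))
[ 0.64011    -0.01317755  0.028     ] (array([ 0.23, -0.07, 19.22]), array([ 0.001,  0.004, -0.001]))
[ 0.66001111 -0.01516395  0.028     ] (array([ 0.24, -0.08, 21.22]), array([ 0.001,  0.004, -0.001]))
```

Push, first 11 cm at ~12 cm/s.

Emit:
drive_tool([
  [[0.1,0,0.6,0,0.003,0,-1],[0.2,0,1.4,0,0.003,0,-1],[0.2,0,2.3,0,0.003,0,-1],[0.2,0,3.2,0,0.003,0,-1],[0.2,0,4.1,0,0.003,0,-1],[0.2,0,5.0,0,0.003,0,-1],[0.2,0,5.9,0,0.003,0,-1],[0.2,0,6.8,0,0.003,0,-1],[0.2,-0.05,7.7,0,0.003,0,-1],[0.2,-0.05,8.6,0,0.003,0,-1],[0.2,-0.05,9.5,0,0.003,0,-1],[0.2,-0.05,10.0,0,0.003,0,-1]],
])

```text
t: 12.4
ee_pos: [0.548, -0.004, 0.0264]
eef_rot: [0.035, 0.707, -0.035, 0.706]
force: [-2.6, 1.0, -1.3]
opening: -0.0001
```

Run:
```python
from h import *
s=manip.sense();print(s['t'],s['ee_pos'],s['force'])
a=np.array([.461,.0047,.0]);
for d in(.18,.19): 
  p=a+U*d;p[2]=.028;print(p,rel(p,Rt=down(-5.7)))
w=cam('wrist')['color'][:,:,::-1];b=cam('scene')['color'][170:290,280:430,::-1]
cv2.imwrite('pics/v9.png',np.hstack([w[100:400,120:520],cv2.resize(b,(375,300),interpolation=cv2.INTER_CUBIC)]))
```

```text
12.4 [ 0.54799799 -0.00404394  0.02638504] [-2.62030215  0.96137681 -1.26778829]
[ 0.64011    -0.01317755  0.028     ] (array([-0.18, -0.01,  9.26]), array([ 0.001, -0.002, -0.   ]))
[ 0.65006056 -0.01417075  0.028     ] (array([-1.800e-01, -1.000e-02,  1.026e+01]), array([ 0.001, -0.002, -0.   ]))
```

View pics/v9.png

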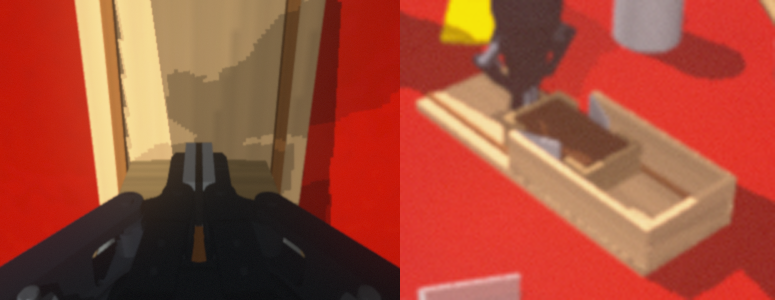

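The scene crop shows the loaded box pushing both leaves open, with the pile lying flat inside it. I continue, slower towards the back stop.

Emit:
drive_tool([
  [[0,0,0.9,0,0,0,-1],[-0.1,0,1.8,0,0,0,-1],[-0.1,0,2.7,0,0,0,-1],[-0.1,0,3.6,0,0,0,-1],[-0.1,0,4.5,0,0,0,-1],[-0.1,0,5.4,0,0,0,-1],[-0.1,0,6.3,0,0,0,-1],[-0.1,0,7.0,0,0,0,-1],[-0.1,0,7.6,0,0,0,-1],[-0.1,0,8.0,0,0,0,-1],[-0.1,0,8.2,0,0,0,-1],[-0.1,0,8.2,0,0,0,-1]],
])

```text
t: 13.5
ee_pos: [0.6284, -0.0119, 0.027]
eef_rot: [0.035, 0.707, -0.035, 0.706]
force: [-1.0, 0.1, -0.5]
opening: -0.0001
```

Emit:
drive_tool([
  [[0,0,0.2,0,0,0,-1],[0,0,0.4,0,0,0,-1],[0,0,0.6,0,0,0,-1],[0,0,0.6,0,0,0,-1]],
])

```text
t: 13.83
ee_pos: [0.6344, -0.0125, 0.0272]
eef_rot: [0.035, 0.707, -0.034, 0.706]
force: [-1.0, -0.4, -2.1]
opening: 0.0002
```

Emit:
drive_tool([
  [[0,0,0.2,0,0,0,-1],[0,0,0.3,0,0,0,-1],[0,0,0.4,0,0,0,-1],[0,0,0.4,0,0,0,-1]],
])

```text
t: 14.17
ee_pos: [0.6381, -0.0128, 0.0271]
eef_rot: [0.035, 0.707, -0.034, 0.705]
force: [-4.2, 0.0, 2.1]
opening: -0.0002
```

Emit:
drive_tool([
  [[0,0,0.1,0,0,0,-1],[0,0,0.2,0,0,0,-1],[0,0,0.2,0,0,0,-1]],
])

```text
t: 14.42
ee_pos: [0.6399, -0.013, 0.0271]
eef_rot: [0.035, 0.707, -0.034, 0.705]
force: [-5.2, 0.4, 3.7]
opening: -0.0002
```

Emit:
drive_tool([
  [[0,0,0.1,0,0,0,-1],[0,0,0.2,0,0,0,-1],[0,0,0.2,0,0,0,-1]],
])

```text
t: 14.67
ee_pos: [0.642, -0.0132, 0.027]
eef_rot: [0.035, 0.707, -0.034, 0.705]
force: [-3.9, 1.0, 2.2]
opening: 0.0001
```

Emit:
drive_tool([
  [[0,0,0.1,0,0,0,-1],[0,0,0.2,0,0,0,-1],[0,0,0.2,0,0,0,-1]],
])

```text
t: 14.92
ee_pos: [0.644, -0.0134, 0.0269]
eef_rot: [0.035, 0.707, -0.035, 0.705]
force: [-3.3, 0.8, 2.4]
opening: -0.0
```

Emit:
drive_tool([
  [[0,0,0.1,0,0,0,-1],[0,0,0.2,0,0,0,-1],[0,0,0.2,0,0,0,-1]],
])

```text
t: 15.17
ee_pos: [0.645, -0.0135, 0.0268]
eef_rot: [0.035, 0.708, -0.034, 0.705]
force: [-4.9, 1.5, 4.6]
opening: 0.0001
```

Emit:
drive_tool([
  [[0,0,0.1,0,0,0,-1],[0,0,0.2,0,0,0,-1],[0,0,0.2,0,0,0,-1]],
])

```text
t: 15.42
ee_pos: [0.6449, -0.0135, 0.0265]
eef_rot: [0.035, 0.709, -0.034, 0.703]
force: [-10.9, 0.9, 9.1]
opening: 0.0004
```

Emit:
drive_tool([
  [[0,0,0.1,0,0,0,-1],[0,0,0.2,0,0,0,-1],[0,0,0.2,0,0,0,-1]],
])

```text
t: 15.67
ee_pos: [0.6449, -0.0135, 0.0261]
eef_rot: [0.035, 0.711, -0.034, 0.702]
force: [-15.5, 0.8, 11.4]
opening: -0.0
```

It's against the back stop: position stalled and the force rose to 15 N. I back off slightly and lift straight out.

Emit:
drive_tool([
  [[0,0,-0.5,0,0,0,-1],[0,0,-0.9,0,0,0,-1],[0,0,-0.9,0,0,0,-1],[-2,0,-0.9,0,0,0,-1],[-5,0,-0.9,0,0,0,-1],[-9,0,-0.9,0,0,0,-1],[-13,0,-0.9,0,0,0,-1],[-17,0,-0.9,0,0,0,-1],[-19,0,-0.9,0,0,0,-1],[-19,0,-0.9,0,0,0,-1]],
])

```text
t: 16.5
ee_pos: [0.6464, -0.0134, 0.2244]
eef_rot: [0.035, 0.702, -0.034, 0.71]
force: [1.4, -0.5, 0.5]
opening: -0.0
```

Emit:
drive_tool([
  [[0,0,-4,0,0,0,-1],[0,0,-8,0,0,0,-1],[0,0,-12,0,0,0,-1],[0,0,-16,0,0,0,-1],[0,0,-20,0,0,0,-1],[0,0,-20,0,0,0,-1],[0,0,-20,0,0,0,-1],[0,0,-20,0,0,0,-1]],
])

```text
t: 17.17
ee_pos: [0.4436, 0.0063, 0.2181]
eef_rot: [0.035, 0.706, -0.034, 0.706]
force: [-0.4, 0.0, 0.4]
opening: 0.0004
```

Run:
```python
from h import *
s=manip.sense();print(s['t'],s['ee_pos'],s['force'])
c=cam('top','top9.png');b=cam('scene','scene9.png')
a=c['color'][100:240,260:420,::-1];bb=b['color'][150:300,250:430,::-1]
cv2.imwrite('pics/v12.png',np.hstack([cv2.resize(a,(400,350),interpolation=cv2.INTER_CUBIC),cv2.resize(bb,(400,350),interpolation=cv2.INTER_CUBIC)]))
print('px leaf line',proj(c,[.599,.045,.055]),proj(c,[.590,-.062,.055]))
```

```text
17.1667 [0.44361346 0.00632846 0.21807161] [-0.42125682  0.02380986  0.36633163]
px leaf line (np.float64(295.1049713276057), np.float64(171.92269243532394)) (np.float64(328.53759615986826), np.float64(174.28547750422018))
```

View pics/v12.png

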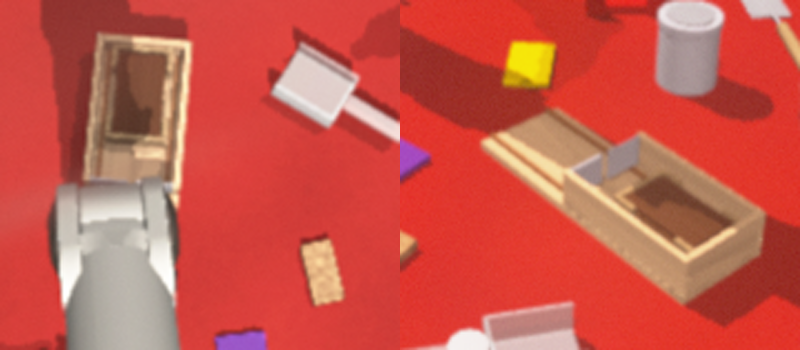

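The final view shows the loaded box at the back of the bay, the pile flat in it and both leaves across x = 0. I'll do a quick numeric diff against the first scene picture for leaves and bystanders, then hand in.

Run:
```python
from h import *
a=cv2.imread('pics/scene0.png').astype(int);b=cv2.imread('pics/scene9.png').astype(int)
print('noise diff bystanders',{n:np.abs(a[y0:y1,x0:x1]-b[y0:y1,x0:x1]).mean().round(1) for n,(x0,x1,y0,y1) in dict(tin=(362,398,148,192),cup=(428,462,180,212),scoop=(246,336,278,320),mug=(142,190,262,322),bowl=(104,166,216,260),spat=(400,440,144,184),purple=(220,264,203,228),yellow=(295,322,166,190),red=(330,370,135,158)).items()})
def grey(im):
    m=((im.max(2)-im.min(2)<30)&(im.max(2)>110)).astype(np.uint8); s=m[200:245,318:365];ys,xs=np.nonzero(s);return s.sum(),xs.min()+318,xs.max()+318,ys.min()+200,ys.max()+200
print('leaf grey px',grey(a),grey(b))
c=vision.camera('top');im=c['color'].astype(int)
s=manip.sense();print(s['t'],s['force'])
manip.hand_in();print('handed in')
```

```text
noise diff bystanders {'tin': np.float64(1.6), 'cup': np.float64(5.9), 'scoop': np.float64(1.5), 'mug': np.float64(1.5), 'bowl': np.float64(1.5), 'spat': np.float64(4.0), 'purple': np.float64(1.8), 'yellow': np.float64(7.0), 'red': np.float64(3.5)}
leaf grey px (np.uint64(204), np.int64(329), np.int64(356), np.int64(209), np.int64(227)) (np.uint64(200), np.int64(329), np.int64(356), np.int64(210), np.int64(227))
17.3167 [ 0.31951967 -0.09566759  0.19336361]
the job is handed in; nothing more can be done
handed in
```

The loaded box is in the cubby with both flap leaves closed behind it, and the job was handed in at 17.3 s of the 61 s allowed.

**What was done:** I lifted all three coasters together and put them into the box tilted about 20°, with the flap end going in first along the end wall. I laid the pile flat and let go once it touched the floor (about 4 N). With the fingers shut, I then pushed the box through the flap until it stopped at the back stop (about 15 N), and lifted straight out.

**Last checks:**
- **Box and pile:** the last picture shows the box at the back of the bay with the pile flat inside it.
- **Leaves:** their outline in the scene view matches the first picture to within a pixel.
- **Other things on the counter:** the tin, scoop, mug, bowl and purple piece are unchanged. The image differences were a little larger at the cup, spatula, yellow and red pieces. I put that down to the arm's moved shadow, as nothing touched them, but I did not check those four further.
- **Box position:** I did not measure the box's final position directly. I took it from the stop contact and the picture.

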